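Bring the car down: work the lift's bench console in order

TASK

A car stands on the lift, resting on its safety catches; bring it down from the control console on the bench by pressing with the fingertips. Rock the mains switch on, then hold the raise button fully in for at least one full second to take the weight off the catches and let it go, then rock the catch-release switch on, and last push the lower button fully in: the program finishes while still holding it in. Leave the other controls unpressed, and do not pick up or shift anything that stands on or around the console.

Things in the scene. Friction and masses are not known exactly. Their poses are not given: they have to be found in the camera images.
- console: The lift's control console, a fixed grey steel desk box 300 mm wide (y), 314 mm deep (x). Origin on the bench under the middle of its sloping panel; x points away from the operator, y to the operator's left, z up. Behind the panel a flat ledge 62 mm deep at 137 mm height carries small parts. Press the controls square to the panel: 15 degrees off vertical, down and away from the operator.
- panel_centre (a point): Middle of the panel's surface, 103.5 mm above the console's origin, axes as the console's. The panel (300 by 259 mm) rises away from the operator at 15 degrees, from 70 to 137 mm height. Left column: mains rocker (far), catch-release rocker (near). Middle column, far to near: raise, lower, park buttons. Right column: emergency stop (far), air gauge 54 mm wide (near).
- mains_rocker (a joint): Mains switch: black rocker 32 mm wide and 46 mm long in a bezel 5 mm high, hinged across its middle, 92 mm to the left of the panel's centre line, its middle 52 mm up the slope from the panel's centre. 0 = off (the start: its far end stands up), 0.36 rad = on (far end rocked down). It moves stiffly to a hard stop and stays where it is left.
- mains_rocker_far (a point): Point on the upper face of the mains rocker's far half, 14 mm from its hinge: the place to press (the point moves with the rocker). It stands 17.5 mm above the panel when off, 13 mm when on. Pressing there takes 3 to 5 N all the way, more only at the stop; a flat fingertip pressed square to the panel meets the rocker's far edge, 9 mm farther and 21 mm above the panel when off, 13 mm when on.
- catch_rocker (a joint): Catch-release switch: bigger black rocker, 46 mm wide and 58 mm long, in the same column nearer the operator (middle 45 mm down the slope from the panel's centre). Values and action as for the mains switch: 0 = off (start), 0.36 = on with the far end rocked down.
- catch_rocker_far (a point): Point on the upper face of the catch-release rocker's far half, 20 mm from its hinge: the place to press (moves with the rocker). 20 mm above the panel when off, 13 mm when on; 3 to 5 N; its far edge, 9 mm farther, stands 23 mm above the panel when off, 13 mm when on.
- raise_btn (a joint): Raise button, the farthest of the three in the middle column, marked with a chevron pointing away from the operator: black spring button, cap 32 mm wide standing 19 mm above the panel. 0 = out, 0.007 m = fully in; 2 N starts it and 6 N holds it fully in; it springs back when let go.
- raise_btn_top (a point): Centre of the raise button's cap, on its upper face (moves with the cap), 62 mm up the slope from the lower button.
- lower_btn (a joint): Lower button, the middle one of the three, at the centre of the panel, marked with a chevron pointing to the operator; same make: 0 = out, 0.007 m = fully in, 2 to 6 N, springs back.
- lower_btn_top (a point): Centre of the lower button's cap, on its upper face (moves with the cap).
- park_btn (a joint): Park button, marked with a straight bar, the nearest of the three, 62 mm down the slope from the lower button; same make. Not to be pressed.
- estop (a joint): Red emergency-stop mushroom, 40 mm wide, its top 31 mm above the panel, on the panel's right (92 mm right of the centre line, 52 mm up the slope). 0 = out, 0.005 m = in. Not to be pressed.
- socket: Loose steel socket 32 mm wide, 46 mm high, upright on the console's back ledge. Origin: centre of its underside.
- bearing: Loose ball bearing, ring 52 mm wide and 15 mm high, flat on the back ledge. Origin: centre of its underside.
- oil_seal: Loose rubber ring 68 mm wide, 10 mm high, on the bench close before the console's front. Origin: centre of its underside.
- hub_nut: Loose hexagon nut 36 mm across flats, 22 mm high, on the bench close before the console's front. Origin: centre of its underside.
- spindle: Loose flanged stub axle, flange 110 mm wide, 92 mm high, upright on the bench. Origin: centre of its underside.
- spray_can: Loose spray can, 60 mm wide, 190 mm high, upright on the bench. Origin: centre of its underside.
- wrench: Loose wrench 180 mm long, flat on the bench before the cardboard box. Origin: its middle, on the underside.
- parts_box: Fixed open cardboard box, 200 by 160 mm and 100 mm high (flaps to 133 mm), beside the console. Origin: centre of its underside.

How it is judged:
On the way, in this order (a step that is already met when the one before it is completed fails the run):
1. the mains rocker is on, catch-release still off (value of joint mains_rocker above 0.27 rad and value of joint catch_rocker below 0.1 rad), for 0.1 s.
2. the raise button is held fully in for about a second, mains on, catch-release still off (all of step 1 and value of joint raise_btn above 0.005 m), for 0.9 s.
3. the raise button is let go and the catch-release rocker is on (value of joint each of raise_btn, lower_btn below 0.0015 m and value of joint catch_rocker above 0.27 rad), for 0.1 s.
At the end, for the whole second after the job is handed in: Both rockers are on (over 0.27 of 0.36 rad), the fingers hold the lower button at least 5 mm in (of 7) with more than 1 N, the raise, park and emergency-stop controls are out (under 1.5 mm), and every loose thing is within 20 mm of where it stood (value of joint each of mains_rocker, catch_rocker above 0.27 rad and value of joint lower_btn above 0.005 m and contact force between the fingers and lower_btn above 1 N and value of joint each of raise_btn, park_btn, estop below 0.0015 m and distance of each of socket, bearing, oil_seal, hub_nut, spindle, spray_can, wrench from where it was at the start of the episode below 0.02 m); the arm keeps its last pose, push and grip.
It fails at once if the raise button or the catch-release rocker is worked while the mains is off (value of joint mains_rocker below 0.18 rad and (value of joint raise_btn above 0.003 m or value of joint catch_rocker above 0.18 rad)).
It fails at once if the raise button is pressed with the catch-release already on (value of joint catch_rocker above 0.18 rad and value of joint raise_btn above 0.003 m).
It fails at once if the lower button is pressed before the catch-release is on (value of joint catch_rocker below 0.18 rad and value of joint lower_btn above 0.003 m).
It fails at once if the park button or the emergency stop is pressed (value of joint any of park_btn, estop above 0.003 m).
It fails at once if a loose thing is picked up, knocked over or shifted by more than 30 mm (distance of any of socket, bearing, oil_seal, hub_nut, spindle, spray_can, wrench from where it was at the start of the episode above 0.03 m or angle between any of socket, bearing, oil_seal, hub_nut, spindle, spray_can, wrench's own z axis and vertical above 0.5 rad).
It also fails if it takes over 51 s, if anything falls off the work surface, if the arm or the gripper's body presses on something with over 40 N, if the wrist force passes 120 N, or if a joint passes its speed limit or range.

ROBOT

A 7-joint arm with a two-finger parallel gripper is mounted at the origin on the work surface. World frame = base frame: x ahead of the robot, y to its left, z up, the work surface at z = 0. Lengths are in m, angles in rad, forces in N, time in s.
With the tool pointing down it reaches from about 0.4 to 0.75 m from the base axis. Payload 19.5 kg.
Tool frame: the origin (TCP) lies where the fingers leave the gripper's body, on its centre line; the fingertips stand 73 mm ahead of it and the grasp point (between the pads) lies 54 mm ahead of it; z points along the fingers, y is the line along which they close (so a half turn about z gives the same grasp; the last joint's range is limited). The gripper opens to 85 mm and grips with 20 to 120 N. Pads are 22 mm wide; open, the fingers measure 114 mm over their backs; the gripper's body (76 mm by 85 mm) begins 54 mm behind the grasp point. The pads swing forward as they close: fully open they stand 13 mm farther back than shut.
Start: joints at [-1.291, 0.707, -0.028, 1.485, 0.022, 0.951, -0.075], TCP at [0.182, 0.545, 0.304] pointing down, gripper open.
Joint ranges: [-2.71, 2.71], [-0.32, 2.16], [-1.57, 1.52], [0, 2.45], [-1.46, 4.6], [0, 2.02], [-2.83, 2.83]. Speed limits (rad/s): [1.89, 1.89, 2.57, 2.57, 3.01, 3.01, 3.01].

INTERFACE

Orientations are given as a rotation vector (axis times angle).
In Python, from station import state, get_image, camera_params, sign_off gives the robot as it stands. The module is installed in compiled form; this text tells all that it offers.
- The arm moves only by the shell command python3 -m creep 'ROWS' [FORCE]. ROWS is JSON, one flat list of numbers, 7 for each row, row after row: the turn, a rotation vector about the tool's x, y, z in rad, then the shift along the tool's x, y, z in m, then the closure, from 0 (fully open) to 1 (shut). A call has 1 to 10 rows; each row shifts and turns the commanded pose from where the row before left it, along the tool's axes as they then stand; what a row does not reach is not made up. A row lasts 1/12 s, in which the tool goes at most 41.7 mm and 7.16 degrees, less where a joint would pass 70% of its speed; a pose out of reach is approached as far as the arm can. A call with a gripper value outside its range is refused whole. The fingers move at their own pace and stop on an object; FORCE is the grip in N (left out, the last holds). Time passes only in rows, so rows that do not move let the fingers close. It gives the time, the measured TCP pose, the force, the opening and the grip force at its end, in the units of the state.
- state(): the state, without advancing time (a new reading comes with each control period).
- get_image(name): name is "side" or "top" or "wrist"; returns the picture (420x560x3 uint8, red, green, blue); there is no depth.
- camera_params(name): a dict with "camera_matrix" (3x3 intrinsics, pixels), "pose" (4x4, takes a point from camera to world coordinates). Camera axes: x right, y up, looking along -z (the intrinsics and any distortion apply to the point x, -y, -z); pixel columns grow to the right and rows downward; lengths in m; the calibration is good to about 2 mm. A picture is of the moment at which its call begins: read the wrist's pose just before it. camera_params takes no time and is no camera call; for the wrist camera it gives the pose at the moment of the call.
- sign_off(): hands the job in; it is judged then, once.
The state is a dict: "t": time; "joints": joint angles; "joint_velocities": joint speeds; "joint_efforts": joint torques, N m; "tcp_pos": TCP position; "eef_rot": TCP orientation; "wrist_force": force on the tool from outside, world axes, zero at the start; "moment": the same for the moment, N m; "grip_width": opening from 0.0 (shut) to 1.0 (fully open); "gripper_force": force on a finger pad.
Only numpy, scipy, OpenCV 4.12 (cv2) and the standard library are available. Lean on these libraries where they do the work, as an engineer would, in place of code of your own. Each camera call takes 0.05 s, during which the arm holds its last target. There are 200 camera calls.

## Working session

There is one attempt and no reset: what is moved stays moved. The work goes in short steps, Python scripts to look and compute and a shell command to move; the robot and the scene stay as the last step left them, time stands still between calls to the robot, and variables do not carry over. Pictures are saved under pics/ and viewed, at most 10 in all, crops included, and the job is handed in when it is done.

```bash
mkdir -p pics
python3 - <<'E'
from station import *
import cv2
s=state();print(s)
for n in("top","side"):
    p=camera_params(n);print(n,p["camera_matrix"],p["pose"],[k for k in p])
    cv2.imwrite(f"pics/{n}0.png",get_image(n)[:,:,::-1])
E
```

```text
{'t': 0.0, 'joints': array([-1.29069695,  0.70709706, -0.02764389,  1.4850016 ,  0.0219935 ,
        0.95090797, -0.07551239]), 'joint_velocities': array([ 1.86269389e-03,  8.02699752e-05, -1.72212515e-04,  2.53650322e-04,
       -1.88796088e-03, -1.10108752e-03, -8.79207496e-04]), 'joint_efforts': array([-3.40276756e-05, -8.83222175e+01,  1.23449296e+00, -2.36165196e+01,
        1.68213865e-02,  6.63884362e-03, -2.55003084e-05]), 'tcp_pos': array([0.18178422, 0.54530938, 0.30342997]), 'eef_rot': array([-5.03269722e-01, -3.10085261e+00,  1.72755781e-03]), 'wrist_force': array([ 0.58417656, -0.10308452, -0.00126811]), 'moment': array([ 0.00783305, -0.02951568,  0.00775595]), 'gripper_force': 0.0, 'grip_width': 1.0022688900457262}
top [[405.37692216   0.         280.8798571 ]
 [  0.         405.37692216 208.18456788]
 [  0.           0.           1.        ]] [[ 0.01133078  0.99741823 -0.07091189  0.4456547 ]
 [-0.99989056  0.01197634  0.00868514  0.02076891]
 [ 0.00951198  0.07080572  0.99744477  1.2712818 ]
 [ 0.          0.          0.          1.        ]] ['camera_matrix', 'pose']
side [[534.53712729   0.         285.93285527]
 [  0.         534.53712729 205.83286158]
 [  0.           0.           1.        ]] [[-0.99229535  0.05443568 -0.11129557  0.35028179]
 [-0.12300287 -0.54044765  0.83233805  1.41432219]
 [-0.01484055  0.83961485  0.54297943  1.02341978]
 [ 0.          0.          0.          1.        ]] ['camera_matrix', 'pose']
```

View pics/top0.png

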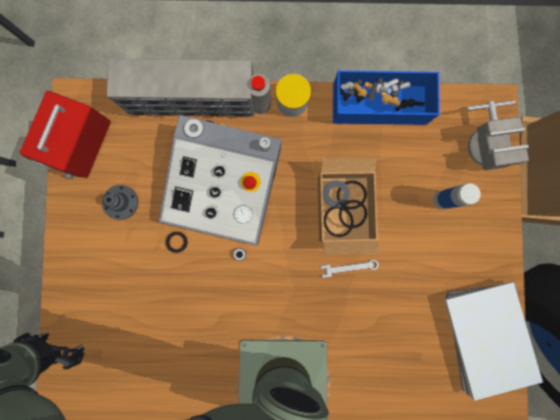

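View pics/side0.png

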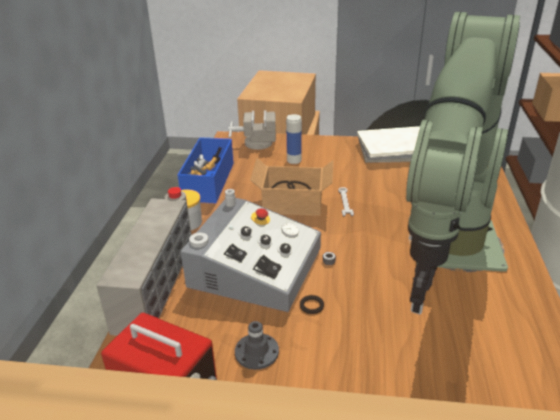

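The top view shows the console with raise at (219,172), lower (215,192), park (210,213), mains (188,167), catch (181,199) and estop (250,182). I'll enlarge both views to get more exact pixels.

Run:
```python
import cv2,numpy as np
a=cv2.imread("pics/top0.png")[140:235,155:290];b=cv2.imread("pics/side0.png")[195:295,180:325]
cv2.imwrite("pics/ct.png",cv2.resize(a,None,fx=5.5,fy=5.5,interpolation=3))
cv2.imwrite("pics/cs.png",cv2.resize(b,None,fx=5.5,fy=5.5,interpolation=3))
```

```text
(no output)
```

View pics/ct.png

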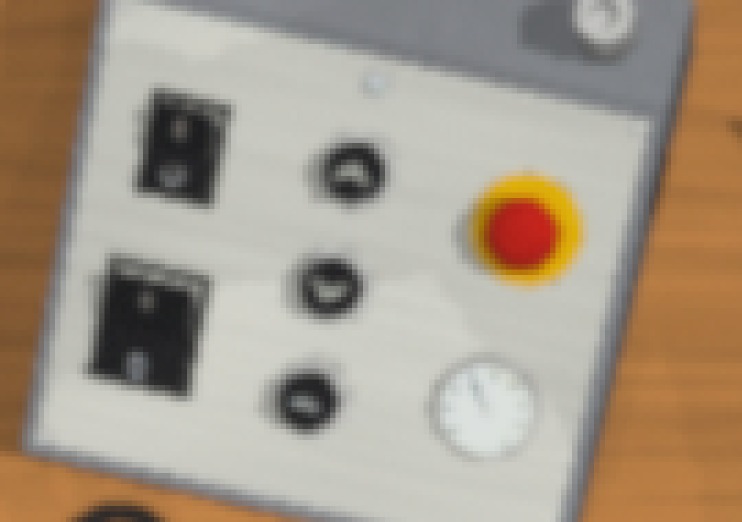

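View pics/cs.png

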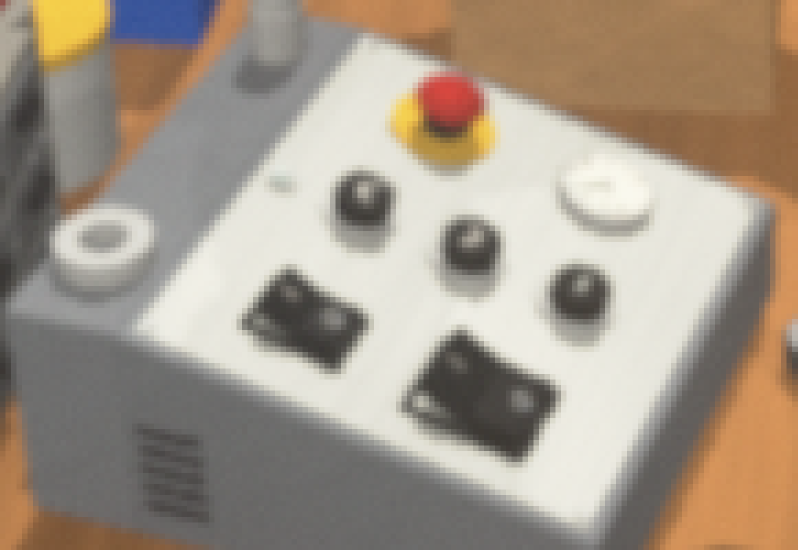

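The top crop shows the cap centres at raise (355,172), lower (332,289), park (309,401) and estop (523,233). The side crop has them at (365,188), (472,238), (581,285) and (451,92). I'll fit the console pose to both views.

```bash
cat > h.py <<'E'
import numpy as np
from station import *
from scipy.spatial.transform import Rotation as R
from scipy.optimize import least_squares
c,s=np.cos(np.radians(15)),np.sin(np.radians(15))
def world(q,p):  # p: along slope, left, normal above panel ; q x,y,yaw
    l=np.array([c*p[0]-s*p[2],p[1],.1035+s*p[0]+c*p[2]])
    return R.from_euler('z',q[2]).apply(l)+[q[0],q[1],0]
def proj(cam,X):
    T=cam["pose"];v=T[:3,:3].T@(X-T[:3,3]);K=cam["camera_matrix"]
    return np.array([K[0,0]*v[0]/-v[2]+K[0,2],K[1,1]*-v[1]/-v[2]+K[1,2]])
E
python3 - <<'E'
from h import *
P={'raise':(.062,0,.019),'lower':(0,0,.019),'park':(-.062,0,.019),'estop':(.052,-.092,.031),'fl':(.1295,.15,0),'fr':(.1295,-.15,0)}
O={'top':dict(zip(P,[(355,172),(332,289),(309,401),(523,233),(110,5),(655,118)])),'side':dict(zip(P,[(365,188),(472,238),(581,285),(451,92),(135,330),(362,35)]))}
off={'top':(155,140),'side':(180,195)}
C={n:camera_params(n) for n in O}
def f(q,ns=('top','side')):
    return np.concatenate([proj(C[n],world(q,P[k]))-(np.array(O[n][k])/5.5-.4+off[n]) for n in ns for k in P])
for ns in(('top',),('side',),('top','side')):
    r=least_squares(lambda q:f(q,ns),[.6,.2,0]);print(ns,r.x.round(4),r.fun.reshape(-1,2).round(1).tolist())
q=r.x
for k,p in {**P,'mains':(.066,.092,.0175),'catch':(-.025,.092,.02)}.items(): print(k,world(q,p).round(4))
st=state();Rt=R.from_rotvec(st['eef_rot']);print(Rt.as_matrix().round(3))
w=camera_params('wrist');print(w['camera_matrix'].round(1).tolist(),(Rt.as_matrix().T@(w['pose'][:3,3]-st['tcp_pos'])).round(4),(Rt.as_matrix().T@w['pose'][:3,:3]).round(3))
E
```

```text
('top',) [ 0.5721  0.1979 -0.1992] [[-0.4, 1.2], [-0.0, 1.3], [0.4, 1.8], [-0.2, 0.9], [-2.1, -3.4], [2.4, -1.9]]
('side',) [ 0.5742  0.2024 -0.2052] [[0.8, 0.6], [1.2, -0.2], [1.4, -0.4], [0.7, -0.7], [-2.9, 1.4], [-1.1, -1.9]]
('top', 'side') [ 0.5733  0.1993 -0.202 ] [[-0.8, 0.8], [-0.5, 0.8], [-0.1, 1.3], [-0.7, 0.6], [-2.4, -3.9], [2.0, -2.1], [1.3, 0.0], [1.6, -0.9], [1.8, -1.1], [1.1, -1.3], [-2.2, 0.8], [-0.9, -2.4]]
raise [0.6272 0.1882 0.1379]
lower [0.5685 0.2002 0.1219]
park [0.5099 0.2123 0.1058]
estop [0.5962 0.1007 0.1469]
fl [0.726  0.3211 0.137 ]
fr [0.6658 0.0272 0.137 ]
mains [0.6498 0.2775 0.1375]
catch [0.5631 0.2953 0.1163]
[[-0.949  0.316 -0.   ]
 [ 0.316  0.949 -0.001]
 [-0.    -0.001 -1.   ]]
[[346.5, 0.0, 283.5], [0.0, 346.5, 216.6], [0.0, 0.0, 1.0]] [ 0.0768 -0.     -0.0707] [[-0.     0.954  0.299]
 [ 1.     0.    -0.   ]
 [-0.     0.299 -0.954]]
```

```bash
cat >> h.py <<'E'
def Rgoal(q):
    z=R.from_euler('z',q[2]).apply([s,0,-c]); y=R.from_euler('z',q[2]).apply([0,1,0])
    return R.from_matrix(np.c_[np.cross(y,z),y,z])
def go(q,p,tip=.073):  # tip to panel point p: turn first, then shift in turned tool axes
    st=state();A=R.from_rotvec(st['eef_rot']);G=Rgoal(q)
    T=world(q,p)-tip*G.as_matrix()[:,2]
    print('turn',(A.inv()*G).as_rotvec().round(4),'shift',G.inv().apply(T-st['tcp_pos']).round(4),'F',G.inv().apply(st['wrist_force']).round(1),'t',round(st['t'],2))
E
python3 - <<'E'
from h import *
P={'raise':(.062,0,.019),'lower':(0,0,.019),'park':(-.062,0,.019),'estop':(.052,-.092,.031)}
O={'top':dict(zip(P,[(355,172),(332,289),(309,401),(523,233)])),'side':dict(zip(P,[(365,188),(472,238),(581,285),(451,92)]))}
off={'top':(155,140),'side':(180,195)}
C={n:camera_params(n) for n in O}
f=lambda q:np.concatenate([proj(C[n],world(q,P[k]))-(np.array(O[n][k])/5.5-.4+off[n]) for n in O for k in P])
r=least_squares(f,[.6,.2,0]);q=r.x;print(q.round(4),r.fun.round(1).tolist())
np.save('q',q);go(q,(-.0,.04,.13))
E
```

```text
[ 0.5771  0.1994 -0.2198] [-0.5, -0.4, -0.5, -0.5, -0.5, -0.1, -0.5, -0.1, 0.2, -0.2, 0.3, -0.9, 0.4, -0.9, 0.4, -1.4]
turn [-0.0143 -0.2616 -0.1014] shift [-0.3937 -0.2115  0.1095] F [0.6 0.2 0.8] t 0.1
```

```bash
python3 -m creep '[-0.005,-0.087,-0.034,0,0,0,1, -0.005,-0.087,-0.034,0,0,0,1, -0.005,-0.087,-0.034,0,0,0,1, 0,0,0,-0.028,-0.015,0.008,1, 0,0,0,-0.028,-0.015,0.008,1, 0,0,0,-0.028,-0.015,0.008,1, 0,0,0,-0.028,-0.015,0.008,1, 0,0,0,-0.028,-0.015,0.008,1, 0,0,0,-0.028,-0.015,0.008,1, 0,0,0,-0.028,-0.015,0.008,1]' 20
python3 -c "
from h import *
go(np.load('q.npy'),(0,.04,.13))"
```

```text
t: 0.93
tcp_pos: [0.3589, 0.3975, 0.3001]
eef_rot: [0.315, 2.864, -0.04]
wrist_force: [0.7, 0.8, 0.4]
grip_width: -0.003
gripper_force: 0.0
turn [ 0.0013 -0.0006  0.0006] shift [-0.1965 -0.1058  0.0532] F [-0.6  0.9 -0.2] t 0.93
```

```bash
python3 -m creep '[0,0,0,-0.028,-0.015,0.0076,1, 0,0,0,-0.028,-0.015,0.0076,1, 0,0,0,-0.028,-0.015,0.0076,1, 0,0,0,-0.028,-0.015,0.0076,1, 0,0,0,-0.028,-0.015,0.0076,1, 0,0,0,-0.028,-0.015,0.0076,1, 0,0,0,-0.028,-0.015,0.0076,1, 0,0,0,0,0,0,1, 0,0,0,0,0,0,1]'
python3 - <<'E'
from h import *
import cv2,json
q=np.load('q.npy');go(q,(0,.04,.13))
w=camera_params('wrist');im=get_image('wrist')
np.savez('w1',**w);cv2.imwrite('pics/w1.png',im[:,:,::-1])
for k,p in {'raise':(.062,0,.019),'lower':(0,0,.019),'park':(-.062,0,.019),'estop':(.052,-.092,.031),'mains':(.066,.092,.0175),'catch':(-.025,.092,.02)}.items():print(k,proj(w,world(q,p)).round(0))
E
```

```text
t: 1.68
tcp_pos: [0.5343, 0.2505, 0.2989]
eef_rot: [0.319, 2.864, -0.041]
wrist_force: [-0.2, 1.5, 0.2]
grip_width: -0.003
gripper_force: 0.0
turn [ 0.0003 -0.0008 -0.0024] shift [-0.0005 -0.0005 -0.0006] F [ 0.5  1.5 -0.4] t 1.68
raise [234. 286.]
lower [231. 214.]
park [226. 130.]
estop [113. 282.]
mains [346. 289.]
catch [353. 181.]
```

View pics/w1.png

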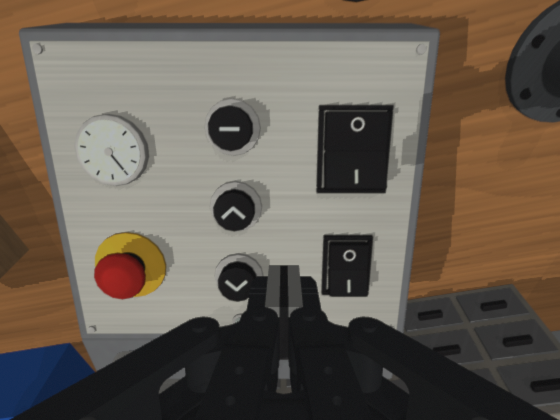

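The wrist view shows raise (236,282), lower (234,210), park (231,128), and estop top (120,275), all within 4 px or so of prediction apart from estop at about 10. I'll refit on these points.

Run:
```python
from h import *
w=dict(np.load('w1.npz'));q0=np.load('q.npy')
P=[(.062,0,.019),(0,0,.019),(-.062,0,.019),(.052,-.092,.031)]
O=np.array([(236,282),(234,210),(231,128),(120,275)])
r=least_squares(lambda q:np.concatenate([proj(w,world(q,p))-o for p,o in zip(P,O)]),q0)
q=r.x;print(q,r.fun.round(1));np.save('q',q)
for p in [(.052+.023,.092,.021),(-.045+.029,.092,.023),(-.045-.029,.092,.013),(.1295,.15,0),(-.1295,.15,0),(-.1295,-.15,0)]:print(proj(w,world(q,p)).round(0))
go(q,(.068,.092,.035))
```

```text
[ 0.57466529  0.2036791  -0.22907661] [ 1.8  0.9  1.1 -0.1  1.  -2.2 -3.8  3.3]
[350. 299.]
[358. 191.]
[361. 109.]
[405. 339.]
[445.  27.]
[18. 24.]
turn [ 0.0037 -0.0012  0.0085] shift [-0.0668  0.0545  0.0941] F [1.3 0.6 0.1] t 1.73
```

```bash
python3 -m creep '[0.002,-0.001,0.004,-0.022,0.018,0,1, 0.002,0,0.004,-0.022,0.018,0,1, 0,0,0,-0.022,0.018,0,1, 0,0,0,0,0,0.03,1, 0,0,0,0,0,0.03,1, 0,0,0,0,0,0.024,1, 0,0,0,0,0,0,1, 0,0,0,0,0,0,1, 0,0,0,0,0,0,1]'
python3 - <<'E'
from h import *
import cv2
q=np.load('q.npy');go(q,(.067,.092,.025))
cv2.imwrite('pics/s1.png',np.hstack([cv2.resize(get_image('wrist')[:,:,::-1],(400,300)),cv2.resize(get_image('side')[185:305,180:340,::-1],(400,300))]))
E
```

```text
t: 2.48
tcp_pos: [0.6284, 0.2867, 0.237]
eef_rot: [0.326, 2.861, -0.042]
wrist_force: [0.1, 0.3, 1.1]
grip_width: -0.0
gripper_force: 0.0
turn [0.0017 0.0015 0.002 ] shift [-0.0001 -0.0011  0.0223] F [-0.3  0.3 -1.1] t 2.48
```

View pics/s1.png

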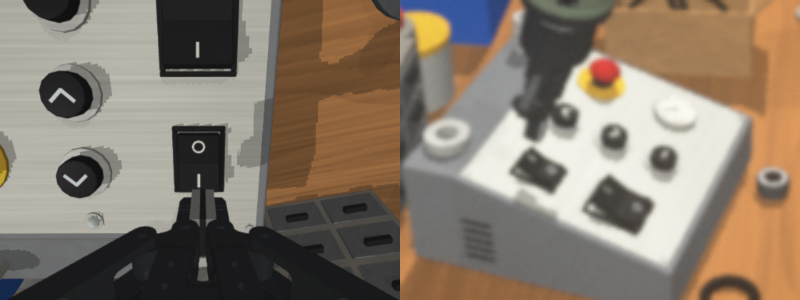

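The wrist inset shows the closed tips about 3 mm left of the mains rocker's middle (tips at column 203, rocker 199). I'll shift over and press.

```bash
python3 -m creep '[0,0,0,0,-0.0035,0.008,1, 0,0,0,0,0,0.008,1, 0,0,0,0,0,0.006,1, 0,0,0,0,0,0,1, 0,0,0,0,0,0,1]'; python3 -m creep '[0,0,0,0,0,0.002,1, 0,0,0,0,0,0.002,1,0,0,0,0,0,0,1,0,0,0,0,0,0,1]'; python3 -c "
from h import *
go(np.load('q.npy'),(.067,.089,.013))"
```

```text
t: 3.0
tcp_pos: [0.6335, 0.2809, 0.2136]
eef_rot: [0.327, 2.863, -0.044]
wrist_force: [0.2, -0.2, 0.8]
grip_width: 0.003
gripper_force: 0.0
t: 3.33
tcp_pos: [0.6346, 0.2808, 0.2104]
eef_rot: [0.327, 2.862, -0.043]
wrist_force: [0.8, 0.1, -0.2]
grip_width: -0.001
gripper_force: 0.2
turn [0.0002 0.0008 0.0013] shift [0.0001 0.0003 0.0066] F [-0.7  0.3  0.4] t 3.33
```

```bash
for i in 1 2 3; do python3 -m creep '[0,0,0,0,0,0.002,1, 0,0,0,0,0,0,1]' | grep -E 'tcp|wrist'; done
```

```text
tcp_pos: [0.6356, 0.2805, 0.2087]
wrist_force: [2.1, 0.2, 4.4]
tcp_pos: [0.6361, 0.2804, 0.2067]
wrist_force: [0.8, -0.0, 3.7]
tcp_pos: [0.6363, 0.2803, 0.2046]
wrist_force: [0.6, -0.6, 3.2]
```

```bash
for i in 1 2 3; do python3 -m creep '[0,0,0,0,0,0.001,1, 0,0,0,0,0,0,1]' | grep -E 'tcp|wrist'; done
```

```text
tcp_pos: [0.6365, 0.2803, 0.2036]
wrist_force: [1.6, -0.2, 3.6]
tcp_pos: [0.6366, 0.2803, 0.2032]
wrist_force: [-1.4, -1.3, 11.7]
tcp_pos: [0.6367, 0.2803, 0.203]
wrist_force: [-9.0, -3.1, 24.0]
```

```bash
python3 -c "
from h import *
go(np.load('q.npy'),(.067,.089,.013))"; python3 -m creep '[0,0,0,0,0,-0.015,1, 0,0,0,0,0,-0.02,1, 0,0,0,0,0,0,1, 0,0,0,0,0,0,1]'
python3 - <<'E'
from h import *
import cv2
go(np.load('q.npy'),(.062,0,.03))
cv2.imwrite('pics/w2.png',get_image('wrist')[:,:,::-1])
E
```

```text
turn [0.0005 0.0013 0.0011] shift [ 0.0003  0.0003 -0.001 ] F [  1.6  -5.1 -25.3] t 4.33
t: 4.67
tcp_pos: [0.6277, 0.2826, 0.2362]
eef_rot: [0.327, 2.862, -0.042]
wrist_force: [-1.1, 0.2, 0.7]
grip_width: -0.001
gripper_force: 0.0
turn [0.0009 0.0008 0.0014] shift [ 0.0049 -0.0889  0.0164] F [ 0.9 -0.1 -1. ] t 4.67
```

View pics/w2.png

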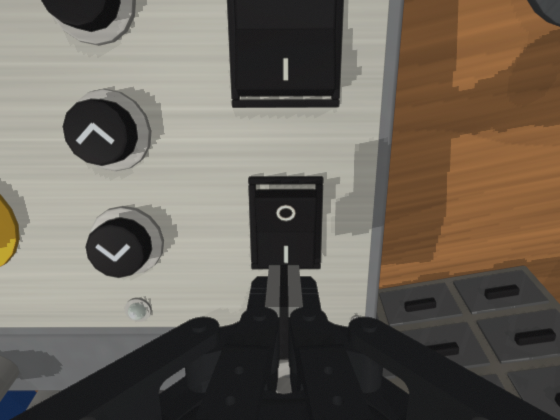

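The mains rocker is on now (near end up). The raise cap is at (119,247) and the lower cap at (101,131). I'll check these pixels against the model.

Run:
```python
from h import *
w=camera_params('wrist');q=np.load('q.npy')
for o in[(119,247),(101,131)]:
    r=least_squares(lambda a:proj(w,world(q,(a[0],a[1],.018)))-o,[.06,0]);print(r.x.round(4))
go(q,(.061,0,.029))
```

```text
[0.061 0.001]
[0.0009 0.0008]
turn [0.     0.0001 0.0016] shift [ 0.0057 -0.0886  0.0166] F [-0.6  0.4  1. ] t 4.72
```

```bash
python3 -m creep '[0,0,0,0.0055,-0.030,0,1, 0,0,0,0,-0.030,0,1, 0,0,0,0,-0.028,0,1, 0,0,0,0,0,0.016,1, 0,0,0,0,0,0,1, 0,0,0,0,0,0.008,1, 0,0,0,0,0,0,1, 0,0,0,0,0,0,1]'; python3 -c "
from h import *
go(np.load('q.npy'),(.061,.001,.018))"; for i in 1 2 3; do python3 -m creep '[0,0,0,0,0,0.002,1, 0,0,0,0,0,0,1]' | grep -E 'tcp|wrist'; done
```

```text
t: 5.38
tcp_pos: [0.6088, 0.1972, 0.2102]
eef_rot: [0.326, 2.863, -0.044]
wrist_force: [-0.2, 0.4, 0.8]
grip_width: -0.001
gripper_force: 0.0
turn [ 0.0001 -0.0004  0.0024] shift [ 0.0001 -0.0004  0.0031] F [ 0.1  0.4 -0.9] t 5.38
tcp_pos: [0.6094, 0.1966, 0.2088]
wrist_force: [0.3, 0.3, 0.9]
tcp_pos: [0.6101, 0.1964, 0.2069]
wrist_force: [-0.5, 1.3, 2.3]
tcp_pos: [0.6106, 0.1962, 0.2049]
wrist_force: [-1.1, 1.7, 3.7]
```

```bash
for i in 1 2 3 4; do python3 -m creep '[0,0,0,0,0,0.0015,1, 0,0,0,0,0,0,1]' | grep -E 'tcp|wrist'; done
```

```text
tcp_pos: [0.611, 0.1961, 0.2034]
wrist_force: [-0.0, 2.7, 4.4]
tcp_pos: [0.6113, 0.196, 0.202]
wrist_force: [-0.1, 4.4, 4.3]
tcp_pos: [0.6117, 0.1959, 0.2008]
wrist_force: [-1.5, 2.6, 5.6]
tcp_pos: [0.6118, 0.196, 0.2004]
wrist_force: [-13.6, 1.4, 25.0]
```

Hard stop reached, so the button is fully in. I'll hold for 1.3 s, let go and go to the catch rocker.

```bash
python3 -m creep '[0,0,0,0,0,0,1,0,0,0,0,0,0,1,0,0,0,0,0,0,1,0,0,0,0,0,0,1,0,0,0,0,0,0,1,0,0,0,0,0,0,1,0,0,0,0,0,0,1,0,0,0,0,0,0,1]'; python3 -m creep '[0,0,0,0,0,0,1,0,0,0,0,0,0,1,0,0,0,0,0,0,1,0,0,0,0,0,0,1,0,0,0,0,0,0,1,0,0,0,0,0,0,1,0,0,0,0,0,0,1,0,0,0,0,0,0,1]'; python3 -m creep '[0,0,0,0,0,-0.015,1, 0,0,0,0,0,-0.022,1, 0,0,0,0,0,0,1, 0,0,0,0,0,0,1]'; python3 -c "
from h import *
go(np.load('q.npy'),(-.025,.090,.029))"
```

```text
t: 7.22
tcp_pos: [0.6118, 0.196, 0.2004]
eef_rot: [0.327, 2.861, -0.043]
wrist_force: [-13.1, 1.5, 26.4]
grip_width: 0.003
gripper_force: 14.4
t: 7.88
tcp_pos: [0.6118, 0.196, 0.2004]
eef_rot: [0.327, 2.861, -0.043]
wrist_force: [-12.9, 2.1, 26.6]
grip_width: -0.003
gripper_force: 14.4
t: 8.22
tcp_pos: [0.6027, 0.1975, 0.2355]
eef_rot: [0.328, 2.861, -0.044]
wrist_force: [-0.5, 0.7, -0.6]
grip_width: 0.002
gripper_force: 0.0
turn [0.0002 0.0014 0.001 ] shift [0.0869 0.0896 0.0181] F [0.8 0.6 0.4] t 8.22
```

```bash
python3 -m creep '[0,0,0,0.0287,0.0296,0,1, 0,0,0,0.0287,0.0296,0,1, 0,0,0,0.0287,0.0296,0,1, 0,0,0,0,0,0,1, 0,0,0,0,0,0.01,1, 0,0,0,0,0,0,1, 0,0,0,0,0,0,1]'
python3 - <<'E'
from h import *
import cv2
go(np.load('q.npy'),(-.025,.09,.029))
cv2.imwrite('pics/w3.png',get_image('wrist')[:,:,::-1])
E
```

```text
t: 8.8
tcp_pos: [0.5448, 0.3009, 0.2019]
eef_rot: [0.33, 2.863, -0.047]
wrist_force: [0.7, 0.4, 0.0]
grip_width: 0.002
gripper_force: 0.0
turn [-0.0023 -0.0001  0.    ] shift [0.001  0.0021 0.0063] F [-0.6  0.5  0.1] t 8.8
```

View pics/w3.png

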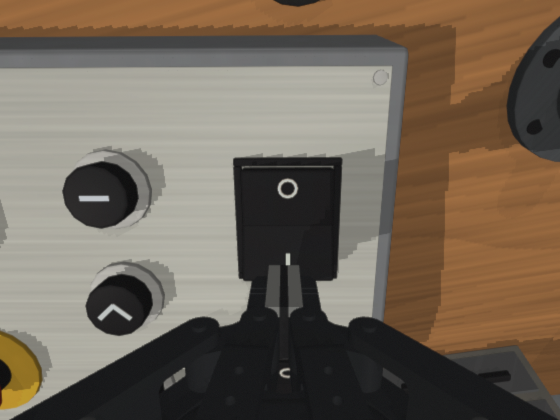

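The tips (column 284) are centred over the catch rocker (column 287), so I'll press.

```bash
python3 -m creep '[0,0,0,0.001,0.0015,0.005,1, 0,0,0,0,0,0.005,1, 0,0,0,0,0,0,1, 0,0,0,0,0,0,1]'| grep -E 'tcp|wrist'; for i in 1 2 3 4; do python3 -m creep '[0,0,0,0,0,0.002,1, 0,0,0,0,0,0,1]' | grep -E 'tcp|wrist'; done
```

```text
tcp_pos: [0.5462, 0.3032, 0.1926]
wrist_force: [0.3, 0.4, -0.7]
tcp_pos: [0.5467, 0.3034, 0.1909]
wrist_force: [0.2, -0.6, 0.8]
tcp_pos: [0.5472, 0.3033, 0.1889]
wrist_force: [-0.3, -0.6, -0.6]
tcp_pos: [0.5481, 0.3031, 0.1873]
wrist_force: [1.7, -0.9, 3.3]
tcp_pos: [0.5484, 0.3031, 0.1853]
wrist_force: [-0.3, -0.3, 2.6]
```

```bash
for i in 1 2; do python3 -m creep '[0,0,0,0,0,0.002,1, 0,0,0,0,0,0,1]' | grep -E 'tcp|wrist'; done;  python3 -c "
from h import *
go(np.load('q.npy'),(-.025,.09,.012))"
```

```text
tcp_pos: [0.5488, 0.303, 0.1832]
wrist_force: [0.7, 0.2, 3.1]
tcp_pos: [0.5493, 0.3029, 0.1813]
wrist_force: [0.2, 0.2, 3.0]
turn [0.0002 0.0006 0.0013] shift [-0.0005 -0.0009  0.0023] F [-0.9  0.3 -2.9] t 10.18
```

```bash
for i in 1 2 3; do python3 -m creep '[0,0,0,0,0,0.0013,1, 0,0,0,0,0,0,1]' | grep -E 'tcp|wrist'; done
```

```text
tcp_pos: [0.5496, 0.3028, 0.18]
wrist_force: [2.4, 0.1, 3.1]
tcp_pos: [0.5499, 0.3027, 0.1792]
wrist_force: [-0.2, -0.5, 8.9]
tcp_pos: [0.5501, 0.3028, 0.1789]
wrist_force: [-10.1, -2.3, 29.2]
```

At the stop, so the catch is on. Now to the lower button.

```bash
python3 -m creep '[0,0,0,0,0,0,1,0,0,0,0,0,-0.015,1, 0,0,0,0,0,-0.02,1, 0,0,0,0,0,0,1, 0,0,0,0,0,0,1]'
python3 - <<'E'
from h import *
import cv2
go(np.load('q.npy'),(0.0005,.001,.028))
cv2.imwrite('pics/w4.png',get_image('wrist')[:,:,::-1])
E
```

```text
t: 11.1
tcp_pos: [0.5411, 0.3049, 0.2118]
eef_rot: [0.327, 2.862, -0.043]
wrist_force: [0.2, -0.0, 0.5]
grip_width: 0.003
gripper_force: 0.0
turn [0.0006 0.0005 0.0014] shift [-0.0262 -0.0899  0.018 ] F [-0.3  0.  -0.4] t 11.1
```

View pics/w4.png

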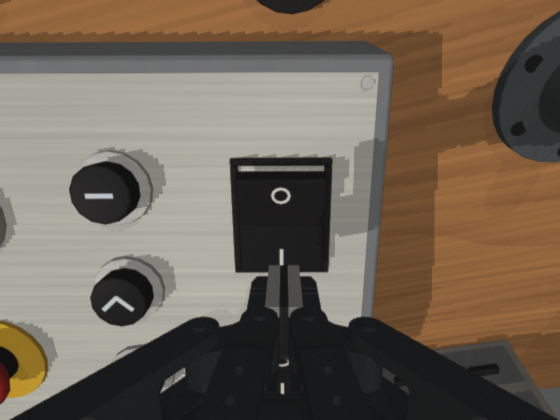

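The catch rocker is on (its near end is up at row 168). The lower button is at (122,297), where the model expects it.

```bash
python3 -m creep '[0,0,0,-0.009,-0.03,0,1, 0,0,0,-0.009,-0.03,0,1, 0,0,0,-0.008,-0.03,0,1, 0,0,0,0,0,0.01,1, 0,0,0,0,0,0.01,1, 0,0,0,0,0,0,1, 0,0,0,0,0,0.006,1, 0,0,0,0,0,0,1, 0,0,0,0,0,0,1]'| grep -E 'tcp|wrist'; python3 -c "
from h import *
go(np.load('q.npy'),(0.0005,.001,.018))"; for i in 1 2 3 4; do python3 -m creep '[0,0,0,0,0,0.002,1, 0,0,0,0,0,0,1]' | grep -E 'tcp|wrist'; done
```

```text
tcp_pos: [0.5518, 0.2104, 0.1927]
wrist_force: [-0.6, 0.1, -0.0]
turn [-0.     -0.      0.0023] shift [-0.0004 -0.0004  0.0013] F [ 0.6 -0.1 -0.1] t 11.9
tcp_pos: [0.5525, 0.2102, 0.1911]
wrist_force: [-0.3, 1.5, 1.6]
tcp_pos: [0.5531, 0.21, 0.1892]
wrist_force: [-1.3, 2.4, 2.0]
tcp_pos: [0.5536, 0.2098, 0.1872]
wrist_force: [-1.1, 3.7, 3.7]
tcp_pos: [0.5541, 0.2096, 0.1852]
wrist_force: [-1.3, 4.3, 4.7]
```

```bash
for i in 1 2; do python3 -m creep '[0,0,0,0,0,0.0012,1, 0,0,0,0,0,0,1]' | grep -E 'tcp|wrist'; done
```

```text
tcp_pos: [0.5543, 0.2096, 0.1848]
wrist_force: [-7.2, 4.0, 15.4]
tcp_pos: [0.5544, 0.2096, 0.1844]
wrist_force: [-17.3, 4.1, 35.0]
```

```bash
python3 -m creep '[0,0,0,0,0,-0.001,1, 0,0,0,0,0,0,1, 0,0,0,0,0,0,1, 0,0,0,0,0,0,1]' | grep -E 'tcp|wrist'
python3 - <<'E'
from h import *
import cv2
cv2.imwrite('pics/s2.png',np.hstack([cv2.resize(get_image('wrist')[:,:,::-1],(400,300)),cv2.resize(get_image('side')[185:305,180:340,::-1],(400,300))]))
E
```

```text
tcp_pos: [0.5543, 0.2097, 0.1847]
wrist_force: [-9.1, 3.9, 18.1]
```

View pics/s2.png

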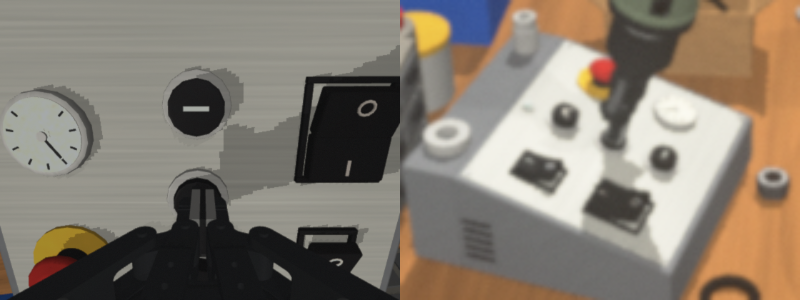

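The tips are holding the lower button in at about 20 N. Both rockers are on, the other buttons are out and nothing looks moved.

```bash
python3 -c "
from station import *
print(sign_off())"
```

```text
the job is handed in; nothing more can be done
None
```

I ran the whole sequence in order (mains on, raise held fully in for over 1.3 s and let go, catch-release on) and handed the job in with the fingertips still holding the lower button fully in at about 20 N; sign-off did not report the judged result.

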